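# Load the battery tester and hold its test dial on the third click

## Robot

A 6-joint arm with a two-finger parallel gripper is mounted at the origin on the work surface. World frame = base frame: x ahead of the robot, y to its left, z up, the work surface at z = 0. Lengths are in m, angles in rad, forces in N, time in s.
With the tool pointing down it reaches from about 0.325 to 0.775 m from the base axis. Payload 9.3 kg.
Tool frame: the origin (TCP) lies on the front face of the gripper's body, between the roots of the fingers; the fingertips stand 73 mm ahead of it and the grasp point (between the pads) lies 54 mm ahead of it; z points along the fingers, y is the line along which they close (so a half turn about z gives the same grasp; the last joint's range is limited). The gripper opens to 85 mm and grips with 20 to 120 N. Pads are 22 mm wide; open, the fingers measure 114 mm over their backs; the gripper's body (76 mm by 85 mm) begins 54 mm behind the grasp point. The pads swing forward as they close: fully open they stand 13 mm farther back than shut.
Start: joints at [-1.324, 0.259, 0.021, 1.334, 0, 1.418], TCP at [0.214, -0.507, 0.304] pointing down, gripper open.
Joint ranges: [-3.04, 3.04], [-0.91, 1.82], [-1.04, 1.36], [-1.92, 1.95], [-1.52, 1.45], [-3.14, 3.14]. Speed limits (rad/s): [2.22, 2.22, 2.79, 3.14, 3.14, 3.14].

## Interface

Orientations are given as [roll, pitch, yaw] about the fixed x, y, z axes, in that order (R = Rz(yaw) Ry(pitch) Rx(roll)).
In Python, from workcell import * gives the robot as it stands.
- The arm moves only by the shell command python3 -m inch 'ROWS' [OPENING]. ROWS is JSON, a list of rows, each a list of 4 numbers: the shift along the tool's x, y, z in cm, then the turn about the tool's z in rad. A call has exactly 8 rows; each row is the pose to reach, as a shift and turn from the pose commanded when the call began, along the tool's axes at that moment; what a row does not reach only later rows make up. A row lasts 1/10 s, in which the tool goes at most 50 mm and 8.59 degrees, less where a joint would pass 70% of its speed; a pose out of reach is approached as far as the arm can. A call with a gripper value outside its range is refused whole. OPENING is the finger opening in cm, from 0 to 8.54, set as the call begins (- or left out, the last holds). The fingers move at their own pace and stop on an object; the grip force is fixed at half the most. Time passes only in rows, so rows that repeat a pose let the fingers close, or fill a call up. It gives the time, the measured TCP pose, the force, the opening and the grip force at its end, in the units of the state.
- sense(): the state, without advancing time (a new reading comes with each control period).
- grab_frame(name): name is "scene" or "top" or "wrist"; returns a dict with "image" (384x512x3 uint8, red, green, blue), "K" (3x3 intrinsics, pixels), "camera_from_world" (4x4, takes a point from world to camera coordinates). Camera axes: x right, y up, looking along -z (the intrinsics and any distortion apply to the point x, -y, -z); pixel columns grow to the right and rows downward; lengths in m; the calibration is good to about 2 mm. A picture is of the moment at which its call begins. There is no depth.
- job_done(): hands the job in; it is judged then, once.
Trained networks look in a picture, given as the dict that the camera call returned (one of the last four; its "shot" number tells which), for a name from the list of things; names that differ only in an ending like _2 or _b are one class to them, and where a whole thing is asked for, a point or a joint stands for the part that bears it (a point fixed in the world has none). Each returns a list of dicts, best first, with "confidence" (0 to 1); they miss things now and then, are a little off and sometimes report something else, mostly with a low value. They report only what shows in the picture. A call takes as long as a camera call. They do not tell look-alikes from the thing itself.
- find_in(picture, query): "xyz" ([x, y, z] in m, in the coordinates of the camera as it stood for that picture, good to about 4 mm: the middle of the surface that is visible of it).
- regions_of(picture, query): "mask" (384x512 bool, what is visible of it).
The state is a dict: "clock": time; "joints": joint angles; "joint_vel": joint speeds; "tau": joint torques, N m; "eef_pos": TCP position; "ee_rot": TCP orientation; "ft_force": force on the tool from outside, world axes, zero at the start; "wrist_torque": the same for the moment, N m; "gripper_width": finger opening in m; "gripper_force": force on a finger pad.
Only numpy, scipy, OpenCV 4.12 (cv2) and the standard library are available. Lean on these libraries where they do the work, as an engineer would, in place of code of your own. Each camera call takes 0.05 s, during which the arm holds its last target. There are 200 camera calls.

## Task

Load the battery tester on the desk: stand the thin cell in the one-dot pocket first, then the middle-sized cell in the two-dot pocket, then the thick cell in the three-dot pocket, each fully down. Then turn the tester's spring-return dial clockwise (seen from above) past its first two clicks to the third and keep holding it there with the gripper: the job finishes while you are still holding the dial on the third click. Do not disturb the mug, the mouse or the pen cup.

Things in the scene. Friction and masses are not known exactly. Their poses are not given: they have to be found in the camera images.
- tester: Battery tester, a fixed grey slab 110 (x) x 300 (y) x 45 (z) mm on a black foot. Origin: centre of its underside; z up. Along its y lie, in its own frame: the dial's axis at y = +98 mm, then the one-dot pocket at y = +20, the two-dot pocket at y = -40 and the three-dot pocket at y = -105 mm, all at x = 0. The black dots that number each pocket are on its -x side.
- pocket1 (a point): Centre of the mouth of the one-dot pocket, at the slab's top (45 mm up): round, 18 mm wide, 30 mm deep, vertical, with a 2 mm chamfer. Axes as the tester's.
- pocket2 (a point): Centre of the mouth of the two-dot pocket: as pocket1 but 29 mm wide, 30 mm deep.
- pocket3 (a point): Centre of the mouth of the three-dot pocket: as pocket1 but 37 mm wide, 30 mm deep.
- cell_thin: Thin dry cell, a steel and black upright cylinder 15 mm in diameter, 50 mm tall, about 30 g, standing loose on the desk. Origin: centre of its underside, z up along it. In its pocket 20 mm of it stands out.
- cell_mid: Middle-sized dry cell, 26 mm in diameter, 50 mm tall, about 70 g; else as the thin one. In its pocket 20 mm of it stands out.
- cell_thick: Thick dry cell, 34 mm in diameter, 61 mm tall, about 140 g; else as the thin one. In its pocket 31 mm of it stands out.
- dial_grip (a point): Grip point on the black dial's bar, 72 mm above the desk, 3 mm from the dial's vertical axis towards the pointer end. Disc 60 mm wide, top at 56 mm; on it a bar 46 x 14 mm, top at 84 mm, white line on its pointer half. x points along the bar to the pointer, z up, turning with the dial. At home x lies 0.55 rad counter-clockwise of the tester's x. White ticks on the slab: home and three clicks.
- dial (a joint): Angle of the dial, rad: 0 at home, growing clockwise seen from above; clicks at 0.37, 0.74 and 1.11 (the third), hard stop at 1.16. A spring drives it back home from every click when it is let go: about 0.07 N m at home, 0.12 N m at the third click, up to 0.17 N m while going over a click.
- mug: White mug, 76 mm wide, 90 mm tall, origin at the centre of its underside. Bystander.
- mouse: Black computer mouse, 110 x 62 x 36 mm, origin at the centre of its underside. Bystander.
- pencup: Dark metal pen cup, 72 mm wide, 100 mm tall, with pens up to 130 mm. Origin at the centre of its underside. Bystander.
Things that resemble listed ones, but are neither listed nor needed, are in the scene too. Leave any yellow look-alike of the cell_mid alone.

How it is judged:
By the outcome, as a careful person would: the job done as asked, in the order asked, and still so for the second after the job is handed in, while the arm keeps its last pose, push and grip.
It also fails if it takes over 72 s, if anything falls off the work surface, if the arm or the gripper's body presses on something with over 40 N, if the wrist force passes 120 N, or if a joint passes its speed limit or range.

## Working session

There is one attempt and no reset: what is moved stays moved. The work goes in short steps, Python scripts to look and compute and a shell command to move; the robot and the scene stay as the last step left them, time stands still between calls to the robot, and variables do not carry over. Pictures are saved under pics/ and viewed, at most 10 in all, crops included, and the job is handed in when it is done.

```bash
mkdir -p pics; ls
cat > h.py <<'E'
from workcell import *
import numpy as np, cv2
from scipy.spatial.transform import Rotation as R
def world(p,x):
    T=np.linalg.inv(np.array(p["camera_from_world"])); return (T@np.r_[x,1])[:3]
def proj(p,X):
    c=(np.array(p["camera_from_world"])@np.r_[X,1])[:3]; c=c*[1,-1,-1]
    u=np.array(p["K"])@c; return u[:2]/u[2]
def ray(p,uv,z):
    T=np.linalg.inv(np.array(p["camera_from_world"])); d=np.linalg.inv(np.array(p["K"]))@[uv[0],uv[1],1]
    d=T[:3,:3]@(d*[1,-1,-1]); o=T[:3,3]; return o+d*(z-o[2])/d[2]
def save(p,n,crop=None,s=1):
    im=p["image"][:,:,::-1]
    if crop: a,b,c,d=crop; im=im[b:d,a:c]
    cv2.imwrite("pics/"+n,cv2.resize(im,None,fx=s,fy=s,interpolation=cv2.INTER_CUBIC))
E
python3 - <<'E'
from h import *
s=sense(); print(s)
for n in ["top","scene"]:
    p=grab_frame(n); save(p,n+"0.png",s=1.5); print(n,p["K"],np.round(p["camera_from_world"],3).tolist(), [k for k in p])
    for q in ["tester","cell_thin","cell_mid","cell_thick","dial_grip","mug","mouse","pencup"]:
        for d in find_in(p,q)[:4]:
            w=world(p,d["xyz"]); print(q,round(d["confidence"],2),w.round(3),proj(p,w).round())
E
```

```text
pics
{'clock': 0.0, 'joints': array([-1.32358236e+00,  2.59188707e-01,  2.07273977e-02,  1.33373937e+00,
        8.66851355e-06,  1.41822126e+00]), 'joint_vel': array([ 0.00055737,  0.00124607,  0.00015994,  0.00074461, -0.0004695 ,
        0.00017391]), 'tau': array([-5.47635627e-04, -5.55634475e+01,  3.44534397e+01,  1.36879273e-02,
       -9.25538370e-05, -2.04780918e-05]), 'eef_pos': array([ 0.21403112, -0.50641761,  0.30325449]), 'ee_rot': array([-3.14020593e+00, -2.22006314e-04,  3.99788874e-01]), 'ft_force': array([-0.50534937,  0.76290601, -0.16229434]), 'wrist_torque': array([ 0.02299829, -0.00975015,  0.05905622]), 'gripper_force': 0.0, 'gripper_width': 0.08532321604706664}
top [[371.69706952   0.         259.13400747]
 [  0.         371.69706952 188.27350262]
 [  0.           0.           1.        ]] [[-0.023, -0.999, -0.027, 0.086], [0.987, -0.027, 0.161, -0.548], [-0.162, -0.023, 0.987, -1.055], [0.0, 0.0, 0.0, 1.0]] ['image', 'K', 'camera_from_world', 'shot']
tester 0.9 [ 0.5   -0.168  0.046] [342. 203.]
cell_thin 0.22 [0.331 0.332 0.024] [173. 265.]
cell_mid 0.52 [0.6
[... 403 characters left out ...]
3, -0.019, -0.444], [-0.417, 0.518, 0.747, 0.123], [0.49, -0.564, 0.664, -1.396], [0.0, 0.0, 0.0, 1.0]] ['image', 'K', 'camera_from_world', 'shot']
tester 0.64 [ 0.525 -0.199  0.041] [171. 276.]
tester 0.56 [0.342 0.327 0.026] [266. 132.]
cell_thin 0.6 [0.47  0.189 0.031] [271. 173.]
cell_thin 0.15 [ 0.525 -0.197  0.043] [172. 275.]
cell_mid 0.72 [0.628 0.188 0.032] [323. 200.]
cell_mid 0.52 [0.59  0.245 0.032] [323. 181.]
cell_thick 0.7 [0.547 0.315 0.042] [325. 157.]
dial_grip 0.76 [ 0.472 -0.083  0.061] [193. 225.]
mug 0.77 [0.69  0.295 0.059] [371. 179.]
mouse 0.73 [0.343 0.327 0.027] [267. 132.]
mouse 0.54 [ 0.477 -0.088  0.058] [194. 228.]
pencup 0.81 [ 0.753 -0.092  0.067] [295. 293.]
```

View pics/top0.png

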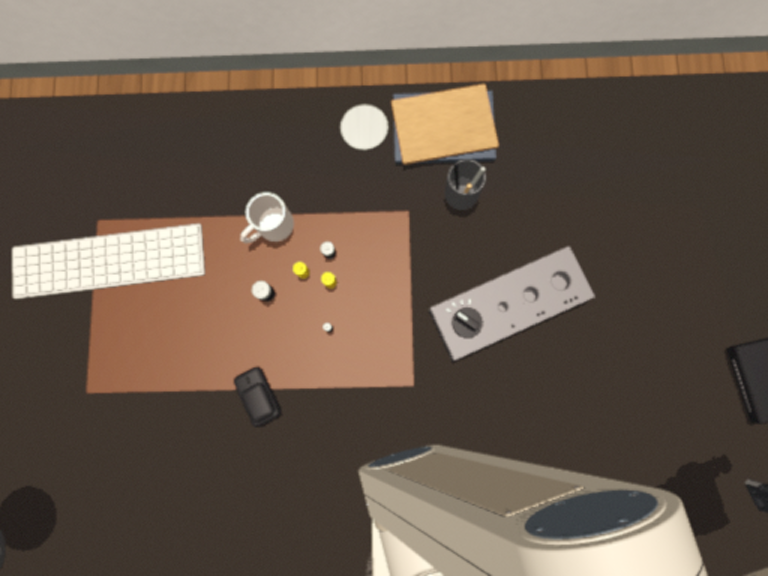

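View pics/scene0.png

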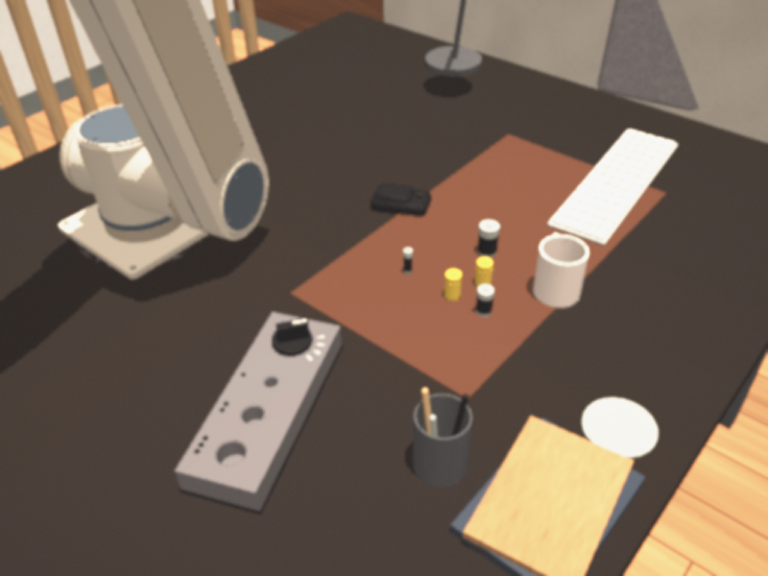

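The top view (1.5x pixels) shows the white-topped thin cell at (327,327), the mid at (327,250) and the thick at (263,291). The two yellow look-alikes are at (301,270) and (329,280). The tester pockets are at (503,307), (531,295) and (561,280), and the dial is at (467,322). The mid cell could be mistaken for either yellow cell. By the description (steel and black) I take the one at (327,250).

Run:
```python
from h import *
from scipy.optimize import least_squares
P={}
ims=[]
for n in ["top","scene"]:
    p=grab_frame(n);P[n]=p
    im=p["image"][:,:,::-1]
    c=im[150:230,160:290] if n=="top" else im[130:220,255:385]
    c2=im[155:245,280:400] if n=="top" else im[200:340,115:235]
    ims.append([cv2.resize(c,(400,280),interpolation=cv2.INTER_CUBIC),cv2.resize(c2,(400,300),interpolation=cv2.INTER_CUBIC)])
cv2.imwrite("pics/c1.png",np.vstack([np.hstack([cv2.resize(a,(400,290)) for a in r]) for r in ims]))
# tester contour fit: mask of light grey top face
def top_corners(p):
    m=regions_of(p,"tester")[0]["mask"].astype(np.uint8)
    cs,_=cv2.findContours(m,cv2.RETR_EXTERNAL,cv2.CHAIN_APPROX_NONE); c=max(cs,key=cv2.contourArea)
    return m,c
for n in P:
    m,c=top_corners(P[n]); 
    hull=cv2.convexHull(c); print(n,m.sum(),cv2.approxPolyDP(hull,4,True)[:,0].tolist())
    p=P[n]
    for q in ["cell_thin","cell_mid","cell_thick","dial_grip"]:
        for d in regions_of(p,q)[:3]:
            v,u=np.nonzero(d["mask"]); print(q,round(d["confidence"],2),u.min(),u.max(),v.min(),v.max(),len(u),"rgb",p["image"][d["mask"]].mean(0).round())
    # pockets by dark blobs inside tester hull
    g=cv2.cvtColor(p["image"],cv2.COLOR_RGB2GRAY); h=np.zeros_like(m); cv2.fillPoly(h,[hull],1); h=cv2.erode(h,np.ones((5,5)))
    b=((g<115)&(h>0)).astype(np.uint8); k,l,st,ce=cv2.connectedComponentsWithStats(b)
    print([(ce[i].round(1).tolist(),st[i,4]) for i in range(1,k)], np.median(g[h>0]))
```

```text
top 4060 [[381, 167], [395, 193], [393, 200], [300, 238], [287, 208]]
cell_mid 0.61 216 223 183 191 61 rgb [221. 209.  56.]
cell_mid 0.49 196 206 175 185 93 rgb [209. 193.  54.]
cell_thick 0.54 170 183 189 200 130 rgb [175. 169. 158.]
[([375.9, 184.5], np.int32(40)), ([355.1, 193.7], np.int32(26)), ([380.0, 199.5], np.int32(2)), ([383.5, 198.0], np.int32(2)), ([376.5, 201.0], np.int32(2)), ([335.7, 202.9], np.int32(11)), ([311.4, 215.0], np.int32(280)), ([358.0, 209.0], np.int32(1)), ([361.5, 208.0], np.int32(2))] 179.0
scene 7970 [[226, 217], [227, 234], [175, 340], [121, 328], [117, 313], [179, 211]]
cell_thin 0.63 269 274 165 182 100 rgb [121. 107.  97.]
cell_mid 0.71 317 328 189 210 226 rgb [136. 127. 118.]
cell_mid 0.63 296 307 179 199 212 rgb [210. 180.  80.]
cell_mid 0.55 317 327 172 189 178 rgb [213. 185.  85.]
cell_thick 0.85 319 332 147 170 290 rgb [130. 124. 116.]
dial_grip 0.71 181 207 212 237 558 rgb [74. 69. 67.]
dial_grip 0.19 117 228 208 342 8038 rgb [158. 145. 139.]
[([194.0, 225.8], np.int32(487)), ([175.8, 301.9], np.int32(1336)), ([180.3, 254.5], np.int32(22)), ([150.0, 269.0], np.int32(1)), ([148.0, 273.0], np.int32(1)), ([168.0, 275.7], np.int32(85)), ([136.5, 291.5], np.int32(4)), ([153.0, 299.9], np.int32(130)), ([133.5, 296.0], np.int32(2)), ([131.0, 300.5], np.int32(2))] 185.0
```

View pics/c1.png

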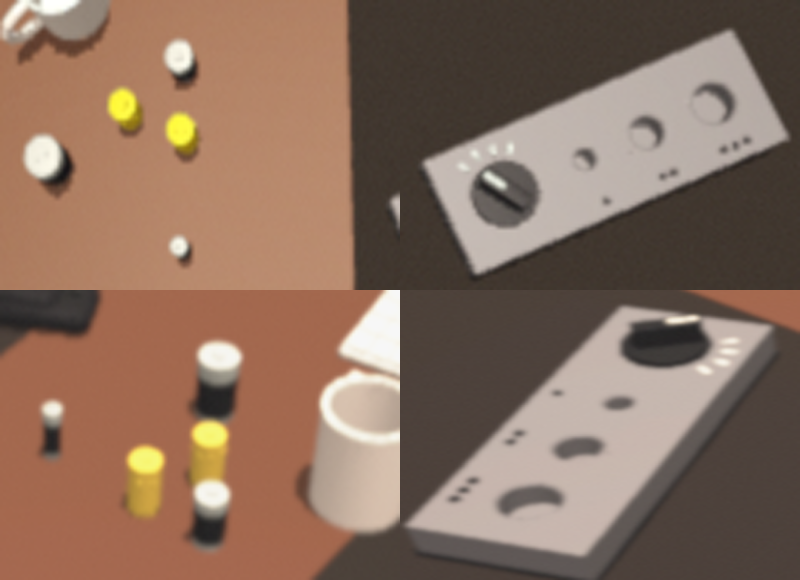

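The crop shows black cells with white-steel tops: thin at top-view pixel (218.5,218), mid at (218,166) and thick at (174,193). The yellow ones are plainly different, and the tester's dots 1, 2 and 3 lie next to the expected pockets.

Run:
```python
from h import *
from scipy.optimize import least_squares
T=grab_frame("top");S=grab_frame("scene")
L=[(-.055,-.15),(-.055,.15),(.055,.15),(.055,-.15),(0,.02),(0,-.04),(0,-.105)]
uvT=[(396.4,197.8),(302.5,240.3),(287.2,205.3),(379.9,164.3),(335.5,204),(354.1,196),(373.9,187.3)]
def sc(x,y): return (115+(x-400)/3.333,200+(y-290)/(290/140))
uvS=[sc(405,526),sc(620,306),sc(775,325),sc(584,555),sc(619,403),sc(579,448),sc(532,501)]
# crop 2 of scene: 120x140 px ->400x290
def pose(q,l): c,s=np.cos(q[2]),np.sin(q[2]); return np.array([q[0]+c*l[0]-s*l[1],q[1]+s*l[0]+c*l[1],.045])
def res(q,cams):
    r=[]
    for p,uv in cams: r+= [proj(p,pose(q,l))-np.array(u) for l,u in zip(L,uv)]
    return np.concatenate(r)
for cams in ([(T,uvT)],[(S,uvS)],[(T,uvT),(S,uvS)]):
    o=least_squares(res,[.5,-.17,.4],args=(cams,),loss="soft_l1"); print(o.x.round(4),np.abs(o.fun).max().round(2),np.sqrt((o.fun**2).mean()).round(2))
q=o.x
for n,l in dict(dial=(0,.098),p1=(0,.02),p2=(0,-.04),p3=(0,-.105)).items(): print(n,pose(q,l).round(4))
print("dial seen",ray(T,(311.5,215.2),.056).round(4))
for n,a,b,z in [("thin",(218.5,217.9),(271.9,166.3),.05),("mid",(218.2,165.7),(323.6,193.3),.05),("thick",(174,193.3),(326.2,150.2),.061)]:
    print(n,ray(T,a,z).round(4),ray(S,b,z).round(4))
```

```text
[ 0.5039 -0.1688  0.392 ] 0.55 0.26
[ 0.5071 -0.1672  0.3964] 0.79 0.42
[ 0.5058 -0.1677  0.3966] 1.36 0.63
dial [ 0.4679 -0.0773  0.045 ]
p1 [ 0.498  -0.1492  0.045 ]
p2 [ 0.5212 -0.2045  0.045 ]
p3 [ 0.5463 -0.2645  0.045 ]
dial seen [ 0.4652 -0.0777  0.056 ]
thin [0.4646 0.1924 0.05  ] [0.4685 0.1937 0.05  ]
mid [0.6207 0.1926 0.05  ] [0.6259 0.1904 0.05  ]
thick [0.5391 0.3214 0.061 ] [0.5441 0.3208 0.061 ]
```

```bash
cat >> h.py <<'E'
def to(x,y,z,yaw=None,turn_abs=True):
    s=sense(); p=s["eef_pos"]; r=s["ee_rot"]; Rm=R.from_euler("xyz",r).as_matrix()
    d=Rm.T@(np.array([x,y,z])-p)*100
    t=0 if yaw is None else -((yaw-r[2]+np.pi)%(2*np.pi)-np.pi)
    print("t",round(s["clock"],2),"pos",p.round(4),"rpy",r.round(3),"w",round(s["gripper_width"],4),"gf",round(s["gripper_force"],1),"F",s["ft_force"].round(1),"j",s["joints"].round(2),"ROW",d.round(2).tolist(),round(t,3))
E
python3 -m inch '[[50.5,-54.7,5,-1.57],[50.5,-54.7,5,-1.57],[50.5,-54.7,5,-1.57],[50.5,-54.7,5,-1.57],[50.5,-54.7,5,-1.57],[50.5,-54.7,5,-1.57],[50.5,-54.7,5,-1.57],[50.5,-54.7,5,-1.57]]' 5
python3 -c "from h import *; to(.466,.193,.23,1.966)"
```

```text
clock: 2.4
eef_pos: [0.3494, -0.1293, 0.2773]
ee_rot: [3.141, 0.001, 1.605]
ft_force: [1.6, -0.3, 0.8]
gripper_width: 0.0498
gripper_force: 0.0
t 2.4 pos [ 0.3494 -0.1293  0.2773] rpy [3.141e+00 1.000e-03 1.605e+00] w 0.0498 gf 0.0 F [ 1.6 -0.3  0.8] j [-0.58 -0.04 -0.39  1.22  0.    0.96] ROW [31.81, 12.76, 4.72] -0.361
```

```bash
python3 -m inch '[[31.8,12.8,4.7,-0.36],[31.8,12.8,4.7,-0.36],[31.8,12.8,4.7,-0.36],[31.8,12.8,4.7,-0.36],[31.8,12.8,4.7,-0.36],[31.8,12.8,4.7,-0.36],[31.8,12.8,4.7,-0.36],[31.8,12.8,4.7,-0.36]]'
python3 - <<'E'
from h import *
to(.466,.193,.125,1.966)
p=grab_frame("wrist"); save(p,"w1.png",s=1.2)
print(np.linalg.inv(p["camera_from_world"]).round(3).tolist(),p["K"][0])
for n,X in dict(thin=(.466,.193,.05),mid=(.623,.1915,.05),thick=(.541,.321,.061)).items(): print(n,proj(p,X).round(1))
E
```

```text
clock: 3.2
eef_pos: [0.4689, 0.1946, 0.2289]
ee_rot: [-3.141, -0.001, 1.964]
ft_force: [-0.3, -0.7, -0.2]
gripper_width: 0.0501
gripper_force: 0.0
t 3.2 pos [0.4689 0.1946 0.2289] rpy [-3.141e+00 -1.000e-03  1.964e+00] w 0.0501 gf 0.0 F [-0.3 -0.7 -0.2] j [ 0.23  0.22 -0.22  1.13  0.    1.4 ] ROW [-0.05, -0.33, 10.39] -0.002
[[0.923, -0.37, -0.104, 0.443], [0.384, 0.888, 0.251, 0.259], [-0.0, -0.272, 0.962, 0.299], [0.0, 0.0, 0.0, 1.0]] [333.6610415    0.         256.39001129]
thin [251.2 188.4]
mid [426.4 260.5]
thick [426.9  64.5]
```

View pics/w1.png

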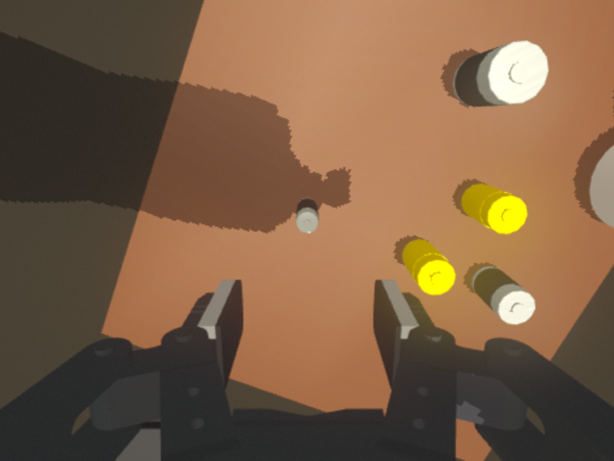

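The wrist view (1.2x pixels) shows the thin top at (307,224), the mid at (515,307) and the thick at (517,72). The yellow ones are at (435,277) and (507,214).

Run:
```python
from h import *
p=grab_frame("wrist")
def blobs(p,minv=150):
    hsv=cv2.cvtColor(p["image"],cv2.COLOR_RGB2HSV); return hsv
hsv=blobs(p)
for n,uv,z,r in [("thin",(255.8,186.5),.05,13),("mid",(429.2,255.8),.05,20),("thick",(430.8,60),.061,32)]:
    m=((hsv[...,1]<70)&(hsv[...,2]>120)).astype(np.uint8); c=np.zeros_like(m); cv2.circle(c,(int(uv[0]),int(uv[1])),r,1,-1); m&=c
    k,l,st,ce=cv2.connectedComponentsWithStats(m); i=1+st[1:,4].argmax()
    cs,_=cv2.findContours((l==i).astype(np.uint8),0,2); (cx,cy),rr=cv2.minEnclosingCircle(cs[0])
    print(n,ray(p,uv,z).round(4),"blob",st[i],ce[i].round(1),ray(p,(cx,cy),z).round(4),"r",rr)
```

```text
thin [0.4679 0.1936 0.05  ] blob [249 173  18  19 271] [257.2 182.2] [0.4675 0.1978 0.05  ] r 9.924817085266113
mid [0.6222 0.1938 0.05  ] blob [411 235  37  34 914] [429.4 251.4] [0.6203 0.1971 0.05  ] r 18.3911190032959
thick [0.5412 0.3223 0.061 ] blob [ 400   31   60   54 2503] [429.6  58.1] [0.5398 0.3231 0.061 ] r 31.325010299682617
```

```bash
python3 -m inch '[[0,-0.2,4,0],[0,-0.2,8,0],[0,-0.2,10.5,0],[0,-0.2,11.5,0],[0,-0.2,12.2,0],[0,-0.2,12.5,0],[0,-0.2,12.5,0],[0,-0.2,12.5,0]]'
python3 -m inch '[[0,0,0,0],[0,0,0,0],[0,0,0,0],[0,0,0,0],[0,0,0,0],[0,0,0,0],[0,0,0,0],[0,0,0,0]]' 0.5
python3 -c "
from h import *
to(.466,.193,.18,1.966)
p=grab_frame('wrist');save(p,'w2.png',(130,150,390,384),2)"
```

```text
clock: 4.1
eef_pos: [0.4667, 0.1897, 0.106]
ee_rot: [3.14, 0.0, 1.96]
ft_force: [0.6, 0.3, 0.0]
gripper_width: 0.0502
gripper_force: 0.0
clock: 4.9
eef_pos: [0.4664, 0.1898, 0.1054]
ee_rot: [3.141, 0.0, 1.96]
ft_force: [0.1, 0.7, 5.1]
gripper_width: 0.0123
gripper_force: 58.3
t 4.9 pos [0.4664 0.1898 0.1054] rpy [3.141 0.    1.96 ] w 0.0123 gf 58.3 F [0.1 0.7 5.1] j [ 0.22  0.32 -0.43  0.81  0.    1.4 ] ROW [0.31, 0.09, -7.46] -0.006
```

View pics/w2.png

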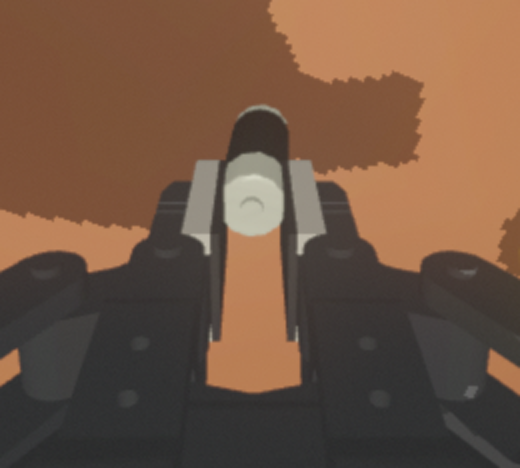

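The thin cell stands upright between the pads, with its top at wrist pixel (256,252).

```bash
python3 -m inch '[[0,0,-2,0],[0,0,-5,0],[0,0,-9,0],[0,0,-12,0],[0,0,-12,0],[0,0,-12,0],[0,0,-12,0],[0,0,-12,0]]'
python3 - <<'E'
from h import *
to(.498,-.149,.225,1.966)
p=grab_frame('wrist');save(p,'w3.png',(190,170,330,290),3)
s=sense();Rm=R.from_euler("xyz",s["ee_rot"]).as_matrix()
for z in (.16,.17,.18):
  # tool point below TCP along tool z: where cell axis would project
  for tx in (-.004,0,.004,.008): print(z,tx,proj(p,s["eef_pos"]+Rm@[tx,0,s["eef_pos"][2]-z]).round(1))
E
```

```text
clock: 5.75
eef_pos: [0.4657, 0.1896, 0.2238]
ee_rot: [-3.139, -0.0, 1.96]
ft_force: [1.0, -0.5, -0.5]
gripper_width: 0.012
gripper_force: 58.4
t 5.75 pos [0.4657 0.1896 0.2238] rpy [-3.139 -0.     1.96 ] w 0.012 gf 58.4 F [ 1.  -0.5 -0.5] j [ 0.22  0.22 -0.24  1.11  0.    1.4 ] ROW [-32.55, -9.85, -0.11] -0.006
0.16 -0.004 [254.9 265.4]
0.16 0 [254.9 257.3]
0.16 0.004 [254.9 249. ]
0.16 0.008 [254.9 240.7]
0.17 -0.004 [254.8 277.2]
0.17 0 [254.8 268.6]
0.17 0.004 [254.7 259.8]
0.17 0.008 [254.7 251. ]
0.18 -0.004 [254.6 290.7]
0.18 0 [254.6 281.5]
0.18 0.004 [254.6 272.3]
0.18 0.008 [254.6 262.8]
```

View pics/w3.png

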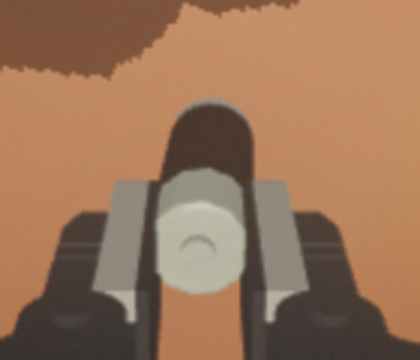

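```bash
python3 -m inch '[[-4,-1,0,0],[-9,-2.4,0,0],[-14,-3.7,0,0],[-19,-5,0,0],[-24,-6.3,0,0],[-29,-7.6,0,0],[-34,-8.9,0,0],[-37.5,-9.9,0,0]]'
python3 -m inch '[[0,0,0,0],[0,0,0,0],[0,0,0,0],[0,0,0,0],[0,0,0,0],[0,0,0,0],[0,0,0,0],[0,0,0,0]]'
python3 - <<'E'
from h import *
to(.500,-.154,.19,1.966)
p=grab_frame('wrist');save(p,'w4.png',s=1.5)
t=np.array([.5058,-.1677]);th=.3966;ry=np.array([-np.sin(th),np.cos(th)])
for n,y in dict(dial=.098,p1=.02,p2=-.04).items(): print(n,proj(p,np.r_[t+ry*y,.045]).round(1),(proj(p,np.r_[t+ry*y,.045])*1.5).round(1))
E
```

```text
clock: 6.6
eef_pos: [0.5166, -0.1972, 0.2243]
ee_rot: [-3.141, -0.001, 1.959]
ft_force: [0.9, 0.2, -0.3]
gripper_width: 0.0127
gripper_force: 58.4
clock: 7.4
eef_pos: [0.5169, -0.1946, 0.2252]
ee_rot: [3.141, 0.0, 1.96]
ft_force: [0.1, 0.2, 0.0]
gripper_width: 0.0126
gripper_force: 58.4
t 7.4 pos [ 0.5169 -0.1946  0.2252] rpy [3.141 0.    1.96 ] w 0.0126 gf 58.4 F [0.1 0.2 0. ] j [-0.51  0.3  -0.13  1.15 -0.    0.67] ROW [4.4, -0.02, 3.52] -0.006
dial [254.3   5.8] [381.4   8.7]
p1 [255.1 123.3] [382.7 184.9]
p2 [255.7 200.7] [383.6 301. ]
```

View pics/w4.png

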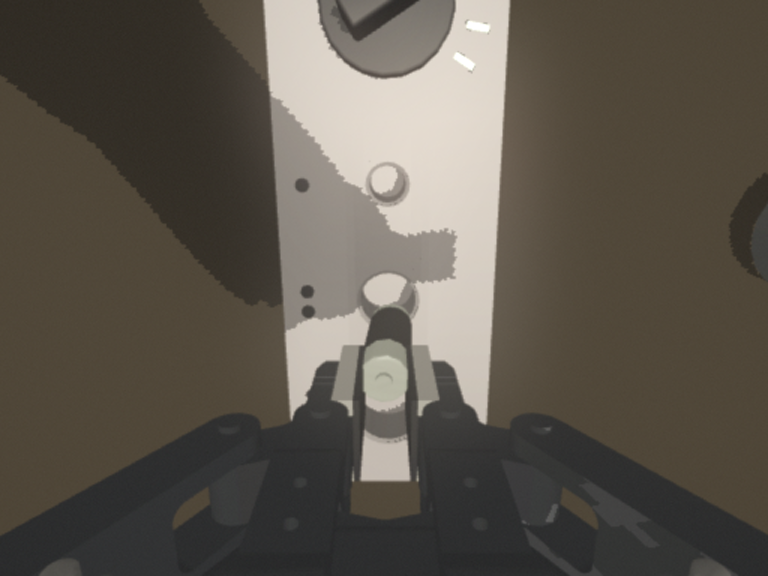

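The view (1.5x) shows pocket 1 at (387,183) and pocket 2 at (389,298). The cell top is at (384,380) and the far arc of its bottom is at (390,308).

Run:
```python
from h import *
p=grab_frame('wrist')
s=sense();Rm=R.from_euler("xyz",s["ee_rot"]).as_matrix()
for z,ts in ((.1698,(0,.003,.006)),(.1198,(.0075,.0105,.0135))):
  for tx in ts: print(z,tx,proj(p,s["eef_pos"]+Rm@[tx,0,s["eef_pos"][2]-z]).round(1))
g=cv2.cvtColor(p["image"],cv2.COLOR_RGB2GRAY); print(g[195:215,259])
w=ray(p,(258.3,122.3),.045); print(w.round(4), (Rm.T@(w-s["eef_pos"])).round(4))
```

```text
0.1698 0 [254.4 266.8]
0.1698 0.003 [254.4 260.3]
0.1698 0.006 [254.4 253.8]
0.1198 0.0075 [254.9 210.2]
0.1198 0.0105 [254.9 205.1]
0.1198 0.0135 [254.9 200. ]
[203 202 203 203 203 202 201 185 154 116  81  74  73  72  73  72  72  73
  72  73]
[ 0.5    -0.1478  0.045 ] [0.0499 0.0022 0.1801]
```

```bash
python3 -m inch '[[2,0,0,0],[4,0,0,0],[4.6,0,1.5,0],[4.6,0,3.5,0],[4.6,0,5.5,0],[4.6,0,6.5,0],[4.6,0,6.7,0],[4.6,0,6.7,0]]'
python3 - <<'E'
from h import *
to(.500,-.154,.12,1.966)
a=grab_frame('wrist')["image"][150:330,160:360,::-1]; b=grab_frame('scene')["image"][200:300,130:230,::-1]
cv2.imwrite('pics/h1.png',np.hstack([cv2.resize(a,(400,400),interpolation=2),cv2.resize(b,(400,400),interpolation=2)]))
E
```

```text
clock: 8.3
eef_pos: [0.4994, -0.1522, 0.1584]
ee_rot: [3.142, -0.0, 1.96]
ft_force: [0.6, -1.1, 0.1]
gripper_width: 0.0121
gripper_force: 58.4
t 8.3 pos [ 0.4994 -0.1522  0.1584] rpy [ 3.142 -0.     1.96 ] w 0.0121 gf 58.4 F [ 0.6 -1.1  0.1] j [-0.46  0.3  -0.31  0.96  0.    0.73] ROW [-0.19, -0.02, 3.84] -0.006
```

View pics/h1.png

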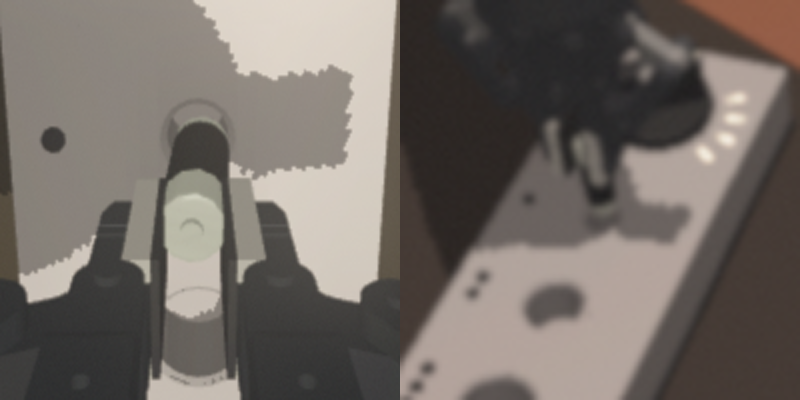

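Left crop: the pocket ring is centred at about (198,133) and the cell bottom at about (203,141). The cell is about 1 mm to the right, within the chamfer. The next moves lower it with a small correction.

```bash
python3 -m inch '[[-0.05,-0.1,0,0],[-0.05,-0.1,0.3,0],[-0.05,-0.1,0.6,0],[-0.05,-0.1,0.9,0],[-0.05,-0.1,1.2,0],[-0.05,-0.1,1.5,0],[-0.05,-0.1,1.5,0],[-0.05,-0.1,1.5,0]]'; python3 -c "
from h import *
print(sense()['wrist_torque'])"
```

```text
clock: 9.2
eef_pos: [0.4986, -0.1531, 0.143]
ee_rot: [-3.141, -0.0, 1.96]
ft_force: [-0.3, 0.6, -0.1]
gripper_width: 0.0123
gripper_force: 58.4
[-0.04040471  0.01598397 -0.04896608]
```

```bash
python3 -m inch '[[0,0,0.4,0],[0,0,0.8,0],[0,0,1.2,0],[0,0,1.6,0],[0,0,1.9,0],[0,0,2.1,0],[0,0,2.2,0],[0,0,2.2,0]]'
```

```text
clock: 10.0
eef_pos: [0.4987, -0.1532, 0.121]
ee_rot: [3.141, 0.0, 1.96]
ft_force: [0.6, 0.1, -1.0]
gripper_width: 0.012
gripper_force: 58.4
```

```bash
python3 -m inch '[[0,0,0,0],[0,0,0,0],[0,0,0,0],[0,0,-1,0],[0,0,-3,0],[0,0,-6,0],[0,0,-9,0],[0,0,-10,0]]' 3.5
python3 - <<'E'
from h import *
to(.622,.193,.20,3.14)
a=grab_frame('wrist')["image"][150:330,160:360,::-1]; b=grab_frame('scene')["image"][200:300,130:230,::-1]
cv2.imwrite('pics/h2.png',np.hstack([cv2.resize(a,(400,400),interpolation=2),cv2.resize(b,(400,400),interpolation=2)]))
E
```

```text
clock: 10.8
eef_pos: [0.4994, -0.1535, 0.2247]
ee_rot: [3.139, 0.003, 1.96]
ft_force: [0.2, 0.2, -0.3]
gripper_width: 0.0349
gripper_force: 0.0
t 10.8 pos [ 0.4994 -0.1535  0.2247] rpy [3.139e+00 3.000e-03 1.960e+00] w 0.0349 gf 0.0 F [ 0.2  0.2 -0.3] j [-0.46  0.25 -0.2   1.12  0.    0.72] ROW [27.41, 24.48, 2.45] -1.18
```

View pics/h2.png

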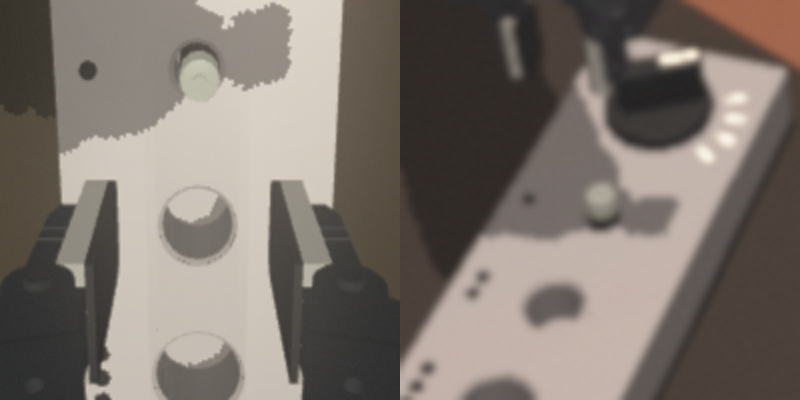

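The thin cell is seated in pocket 1. The next moves go to the mid cell.

```bash
python3 -m inch '[[4,3.6,0.5,-0.15],[8,7.1,1,-0.3],[12,10.7,1.5,-0.45],[16,14.2,2,-0.6],[20,17.8,2.5,-0.75],[24,21.4,2.5,-0.9],[27.5,24.4,2.5,-1.05],[27.5,24.4,2.5,-1.18]]' 5
python3 -m inch '[[0,0,0,0],[0,0,0,0],[0,0,0,0],[0,0,0,0],[0,0,0,0],[0,0,0,0],[0,0,0,0],[0,0,0,0]]'
python3 - <<'E'
from h import *
to(.621,.1935,.112,3.1416)
p=grab_frame('wrist'); im=p["image"]
for X in [(.621,.1935,.05),(.621,.1935,0),(.576,.19,.05)]: print(proj(p,X).round(1))
hsv=cv2.cvtColor(im,cv2.COLOR_RGB2HSV)
for q in ["cell_mid"]:
  for d in regions_of(p,q):
    v,u=np.nonzero(d["mask"]); print(d["confidence"],u.min(),u.max(),v.min(),v.max(),im[d["mask"]].mean(0).round())
    m=d["mask"]&(hsv[...,1]<50)&(hsv[...,2]>140)
    if m.sum()>50: v,u=np.nonzero(m); print("  white",u.min(),u.max(),v.min(),v.max())
print(cv2.resize(hsv[...,2][150:300:6,200:320:6],None,fx=1,fy=1).tolist())
E
```

```text
clock: 11.7
eef_pos: [0.6201, 0.1979, 0.1939]
ee_rot: [3.141, -0.002, -3.134]
ft_force: [-1.2, -0.3, -1.0]
gripper_width: 0.0502
gripper_force: 0.0
clock: 12.5
eef_pos: [0.6201, 0.1937, 0.1962]
ee_rot: [3.142, 0.0, 3.139]
ft_force: [0.7, -0.9, -0.0]
gripper_width: 0.0497
gripper_force: 0.0
t 12.5 pos [0.6201 0.1937 0.1962] rpy [3.142 0.    3.139] w 0.0497 gf 0.0 F [ 0.7 -0.9 -0. ] j [0.17 0.47 0.07 1.17 0.   0.18] ROW [-0.09, -0.02, 8.42] -0.002
[255.5 200.8]
[255.7 182.3]
[249.9 134.2]
0.93 241 276 172 222 [173. 167. 149.]
  white 241 276 188 222
0.67 237 276 94 135 [210. 180.   2.]
0.56 312 361 124 166 [198. 170.   3.]
[[114, 114, 113, 114, 115, 115, 116, 116, 118, 119, 118, 119, 119, 119, 119, 119, 119, 119, 120, 127], [114, 114, 114, 115, 113, 116, 116, 117, 117, 117, 117, 117, 119, 119, 118, 119, 119, 120, 121, 120], [115, 183, 114, 114, 114, 116, 115, 117, 116, 118, 118, 118, 118, 117, 118, 118, 119, 120, 185, 177], [182, 183, 183, 177, 114, 124, 116, 117, 118, 118, 119, 117, 117, 118, 118, 119, 135, 186, 185, 185], [182, 184, 184, 185, 185, 187, 179, 118, 117, 102, 92, 119, 11
[... 1296 characters left out ...]
177, 178, 177, 176, 176, 176, 175, 174, 174, 173, 68], [62, 165, 166, 167, 169, 169, 171, 173, 173, 174, 175, 174, 174, 174, 173, 172, 172, 172, 171, 66], [58, 164, 165, 165, 166, 169, 169, 170, 171, 173, 172, 173, 172, 172, 171, 171, 170, 170, 168, 63], [56, 164, 164, 166, 165, 166, 166, 168, 169, 170, 170, 170, 170, 170, 169, 169, 169, 168, 167, 60], [53, 163, 164, 165, 165, 165, 165, 167, 167, 168, 169, 170, 168, 168, 167, 167, 166, 166, 166, 56], [59, 77, 78, 78, 79, 80, 80, 81, 81, 81, 82, 82, 82, 81, 81, 81, 81, 80, 79, 54], [74, 75, 74, 76, 77, 78, 77, 79, 80, 78, 80, 79, 78, 79, 79, 80, 79, 77, 78, 70], [73, 73, 74, 75, 75, 76, 76, 77, 78, 76, 77, 78, 77, 77, 78, 77, 76, 76, 76, 75]]
```

```bash
python3 -m inch '[[-0.2,0,3,0],[-0.2,0,6,0],[-0.2,0,7.5,0],[-0.2,0,8.5,0],[-0.2,0,9.1,0],[-0.2,0,9.2,0],[-0.2,0,9.2,0],[-0.2,0,9.2,0]]'
python3 -m inch '[[0,0,0,0],[0,0,0,0],[0,0,0,0],[0,0,0,0],[0,0,0,0],[0,0,0,0],[0,0,0,0],[0,0,0,0]]' 1
python3 -m inch '[[0,0,-2,0],[0,0,-5,0],[0,0,-9,0],[0,0,-12,0],[0,0,-12,0],[0,0,-12,0],[0,0,-12,0],[0,0,-12,0]]'
cat > meas.py <<'E'
from h import *
import sys
q,h,r,zg=sys.argv[1],*map(float,sys.argv[2:5])  # class, height, radius, TCP z at grasp
p=grab_frame('wrist'); s=sense(); Rm=R.from_euler("xyz",s["ee_rot"]).as_matrix(); e=s["eef_pos"]; im=p["image"]
zb=e[2]-zg
f=lambda tx,ty,z: proj(p,e+Rm@[tx,ty,e[2]-z])
print("pred top c,near,far",f(0,0,zb+h).round(1),f(-r,0,zb+h).round(1),f(r,0,zb+h).round(1),"bottom far",f(r,0,zb).round(1),"px/mm top",((f(.005,0,zb+h)-f(-.005,0,zb+h))/10).round(2),"bot",((f(r+.005,0,zb)-f(r-.005,0,zb))/10).round(2))
g=cv2.cvtColor(im,cv2.COLOR_RGB2GRAY)
u=int(round(f(0,0,zb+h)[0]))+2
print("col",u,"from v=100 step2",g[100:320:2,u].tolist())
for v in map(int,(f(0,0,zb+h)[1]-5,f(r,0,zb)[1]+12)): print("row",v,"from u=200 step2",g[v,200:320:2].tolist())
for d in regions_of(p,q):
    m=d["mask"]; v,u=np.nonzero(m); print(round(d["confidence"],2),u.min(),u.max(),v.min(),v.max(),im[m].mean(0).round())
E
python3 meas.py cell_mid .05 .013 .104; python3 -c "
from h import *
to(.5375,-.2429,.225,1.966)"
```

```text
clock: 13.4
eef_pos: [0.6225, 0.194, 0.105]
ee_rot: [3.141, 0.001, 3.14]
ft_force: [-0.5, -0.3, 0.5]
gripper_width: 0.0501
gripper_force: 0.0
clock: 14.2
eef_pos: [0.6224, 0.194, 0.1049]
ee_rot: [3.141, 0.001, 3.14]
ft_force: [-0.9, 0.4, 5.0]
gripper_width: 0.0236
gripper_force: 58.8
clock: 15.0
eef_pos: [0.6216, 0.1938, 0.2225]
ee_rot: [-3.141, -0.003, 3.14]
ft_force: [-0.5, 0.9, -1.2]
gripper_width: 0.0235
gripper_force: 59.2
pred top c,near,far [255.2 267.1] [255.2 294.6] [255.2 238.1] bottom far [255.6 200.5] px/mm top [-0.   -2.17] bot [-0.   -1.74]
col 257 from v=100 step2 [176, 176, 176, 175, 175, 174, 174, 174, 174, 173, 172, 171, 171, 170, 162, 96, 94, 95, 93, 91, 93, 92, 91, 91, 91, 91, 91, 90, 91, 91, 90, 90, 90, 90, 89, 98, 154, 154, 153, 154, 152, 151, 152, 151, 151, 150, 150, 149, 149, 148, 147, 148, 147, 142, 106, 57, 55, 57, 56, 57, 58, 57, 56, 56, 56, 63, 124, 128, 128, 128, 128, 140, 177, 168, 168, 168, 167, 165, 165, 164, 163, 133, 162, 166, 166, 166, 167, 164, 164, 165, 166, 169, 167, 166, 166, 167, 166, 161, 81, 69, 68, 68, 68, 68, 67, 67, 67, 66, 68, 65]
row 262
[... 200 characters left out ...]
 166, 167, 167, 168, 136, 54, 55, 55, 57, 117, 123, 122, 123, 121, 122, 120, 65, 57, 56, 57, 58, 57]
row 212 from u=200 step2 [134, 135, 135, 137, 137, 137, 137, 137, 138, 138, 139, 139, 140, 140, 139, 140, 141, 141, 141, 141, 142, 139, 104, 64, 57, 56, 57, 57, 57, 57, 56, 56, 58, 58, 59, 70, 115, 138, 144, 145, 143, 144, 143, 143, 144, 145, 143, 144, 144, 142, 142, 143, 143, 142, 143, 143, 143, 143, 142, 142]
0.8 228 285 206 295 [136. 131. 116.]
0.76 308 350 120 158 [203. 174.   1.]
0.56 239 274 92 129 [211. 181.   1.]
t 15.1 pos [0.6218 0.1938 0.2229] rpy [-3.141e+00 -2.000e-03  3.140e+00] w 0.0232 gf 59.2 F [ 0.1  0.1 -1.7] j [0.17 0.46 0.13 1.24 0.   0.18] ROW [8.35, -43.68, -0.18] 1.174
```

```bash
python3 -m inch '[[1,-4,0,0.15],[2,-9,0,0.3],[3,-14,0,0.45],[4,-19,0,0.6],[5,-24,0,0.75],[6,-29,0,0.9],[7,-34,0,1.05],[8,-39,0,1.175]]'
python3 -c "
from h import *
to(.5395,-.251,.223,1.965)"
```

```text
clock: 15.9
eef_pos: [0.5419, -0.191, 0.2238]
ee_rot: [-3.141, -0.0, 1.959]
ft_force: [1.2, 0.2, -2.0]
gripper_width: 0.0237
gripper_force: 59.2
t 15.9 pos [ 0.5419 -0.191   0.2238] rpy [-3.141 -0.     1.959] w 0.0237 gf 59.2 F [ 1.2  0.2 -2. ] j [-0.48  0.33 -0.08  1.16  0.    0.7 ] ROW [-5.46, -2.49, 0.07] -0.006
```

```bash
python3 -m inch '[[-2.5,-1.2,0,0],[-5,-2.3,0,0],[-5,-2.3,0,0],[-5,-2.3,0,0],[-5,-2.3,0,0],[-5,-2.3,0,0],[-5,-2.3,0,0],[-5,-2.3,0,0]]'
cat > pk.py <<'E'
from h import *
import sys
P,rp,zg,h,r=sys.argv[1],*map(float,sys.argv[2:6])
y={"1":.02,"2":-.04,"3":-.105}[P]; th=.3945; c=np.array([.5049,-.1682])+y*np.array([-np.sin(th),np.cos(th)])
p=grab_frame('wrist'); s=sense(); Rm=R.from_euler("xyz",s["ee_rot"]).as_matrix(); e=s["eef_pos"]; im=p["image"]
to(*c,.2,1.965)
a=proj(p,np.r_[c,.045]); print("pocket pred",a.round(1),"tool",(Rm.T@(np.r_[c,.045]-e)*100).round(2))
g=cv2.cvtColor(im,cv2.COLOR_RGB2GRAY)
k=g[int(a[1])-40:int(a[1])+40,int(a[0])-60:int(a[0])+60]
cz=cv2.resize(k,None,fx=4,fy=4,interpolation=cv2.INTER_CUBIC)
sc=(abs(proj(p,np.r_[c+.005*Rm[:2,1],.045])-proj(p,np.r_[c-.005*Rm[:2,1],.045]))).max()/10
R0=(rp+.001)*1000*sc*4
H=cv2.HoughCircles(cz,cv2.HOUGH_GRADIENT,1.5,30,param1=120,param2=20,minRadius=int(R0*.8),maxRadius=int(R0*1.2))
if H is not None:
  for x,yy,rr in H[0][:4]:
    uv=(int(a[0])-60+x/4,int(a[1])-40+yy/4); w=ray(p,uv,.045); print("circle",np.round(uv,1),"r mm",round(rr/4/sc,1),"tool",(Rm.T@(w-e)*100).round(2))
u=int(round(a[0]))+3; print("col",u,"from",int(a[1])-30,g[int(a[1])-30:int(a[1])+30,u].tolist())
v=int(round(a[1])); print("row",v,"from",int(a[0])-30,g[v,int(a[0])-30:int(a[0])+36].tolist())
E
python3 pk.py 2 .0145 .104 .05 .013; python3 meas.py cell_mid .05 .013 .104
```

```text
clock: 16.7
eef_pos: [0.5409, -0.2435, 0.2242]
ee_rot: [3.141, 0.0, 1.966]
ft_force: [0.8, 0.4, 0.3]
gripper_width: 0.0232
gripper_force: 59.2
t 16.75 pos [ 0.5409 -0.2437  0.2242] rpy [3.141 0.    1.966] w 0.0233 gf 59.2 F [-0.4  0.3 -0.5] j [-0.56  0.36 -0.03  1.18  0.    0.61] ROW [4.35, -0.42, 2.42] 0.001
pocket pred [249.6 131.2] tool [ 4.35 -0.42 17.92]
circle [254.4 130.2] r mm 16.3 tool [ 4.43 -0.06 17.92]
col 253 from 101 [222, 222, 221, 221, 221, 221, 218, 184, 175, 188, 217, 221, 221, 220, 221, 220, 220, 220, 220, 220, 219, 219, 219, 219, 219, 219, 219, 219, 218, 218, 218, 217, 217, 218, 217, 218, 217, 213, 184, 204, 174, 150, 145, 137, 120, 114, 114, 115, 119, 131, 132, 133, 141, 142, 142, 143, 142, 142, 141, 140]
row 131 from 219 [147, 147, 147, 147, 146, 148, 147, 145, 145, 145, 146, 145, 143, 132, 127, 124, 111, 112, 124, 145, 147, 147, 148, 148, 148, 147, 148, 154, 178, 210, 214, 217, 218, 218, 218, 218, 218, 218, 219, 218, 218, 218, 219, 219, 218, 208, 161, 150, 150, 151, 151, 149, 138, 122, 138, 166, 172, 192, 213, 215, 214, 213, 214, 213, 211, 211]
pred top c,near,
[... 581 characters left out ...]
, 188, 185, 185, 185, 186, 185, 179, 94, 82, 82, 81, 79, 79, 80, 79, 79, 78, 78, 77]
row 263 from u=200 step2 [63, 62, 68, 136, 141, 142, 142, 143, 143, 140, 72, 65, 65, 63, 97, 185, 186, 184, 186, 187, 187, 186, 188, 189, 189, 168, 153, 155, 160, 153, 150, 169, 186, 188, 186, 185, 185, 185, 185, 187, 187, 186, 153, 68, 67, 68, 67, 126, 143, 142, 143, 142, 142, 142, 82, 66, 67, 67, 66, 66]
row 213 from u=200 step2 [65, 68, 87, 147, 152, 195, 192, 165, 198, 193, 193, 198, 198, 198, 192, 166, 112, 109, 112, 183, 201, 163, 86, 70, 70, 71, 72, 71, 71, 72, 71, 73, 73, 72, 72, 76, 93, 140, 120, 155, 186, 202, 202, 201, 202, 202, 201, 201, 202, 201, 201, 201, 201, 201, 201, 201, 201, 200, 201, 201]
```

```bash
python3 -m inch '[[2,-0.1,0,0],[4,-0.3,0,0],[4.6,-0.35,1.5,0],[4.6,-0.35,3.5,0],[4.6,-0.35,5.5,0],[4.6,-0.35,6.5,0],[4.6,-0.35,6.6,0],[4.6,-0.35,6.6,0]]'
python3 - <<'E'
from h import *
to(.5203,-.205,.12,1.965)
a=grab_frame('wrist')["image"][150:330,160:360,::-1]; b=grab_frame('scene')["image"][220:320,110:210,::-1]
cv2.imwrite('pics/h3.png',np.hstack([cv2.resize(a,(444,400),interpolation=2),cv2.resize(b,(355,400),interpolation=2)]))
E
```

```text
clock: 17.65
eef_pos: [0.52, -0.2032, 0.1584]
ee_rot: [3.142, 0.0, 1.965]
ft_force: [-0.1, -0.6, -0.8]
gripper_width: 0.0234
gripper_force: 59.2
t 17.65 pos [ 0.52   -0.2032  0.1584] rpy [3.142 0.    1.965] w 0.0234 gf 59.2 F [-0.1 -0.6 -0.8] j [-0.52  0.35 -0.23  0.99 -0.    0.65] ROW [-0.18, -0.04, 3.84] -0.0
```

View pics/h3.png

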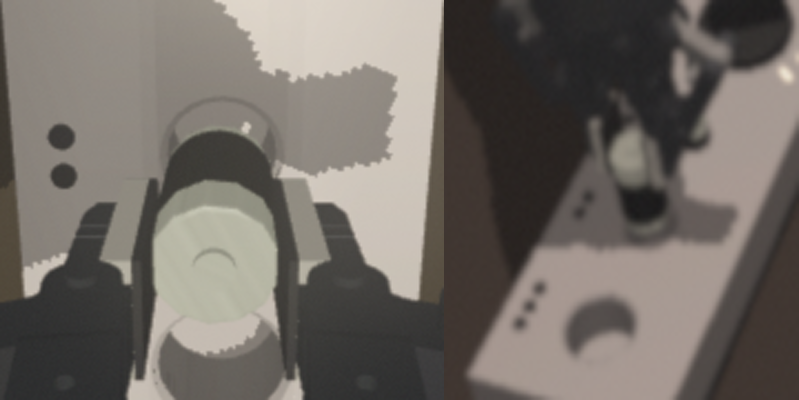

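Left crop: the pocket ring spans u 163–280 (centre 221) with its far edge at v=97. The cell bottom spans u 164–276 (centre 220) with its far edge at v=128. It is laterally aligned, so I compute the lengthwise gap next.

Run:
```python
from h import *
p=grab_frame('wrist'); s=sense(); Rm=R.from_euler("xyz",s["ee_rot"]).as_matrix(); e=s["eef_pos"]
g=cv2.cvtColor(p["image"],cv2.COLOR_RGB2GRAY)
print(g[185:220,259].tolist())
f=lambda uv,z:(Rm.T@(ray(p,uv,z)-e)*1000).round(1)
print("ring far->centre",f((259.5,193.7),.045)-[16.5,0,0])
for z in (.0524,.0544,.0564): print("bottom far->centre",z,f((259,207.3),z)-[13,0,0])
```

```text
[135, 135, 134, 134, 133, 134, 132, 124, 117, 118, 128, 131, 131, 131, 131, 131, 131, 132, 130, 130, 130, 133, 138, 109, 72, 62, 61, 62, 62, 61, 61, 62, 61, 61, 62]
ring far->centre [ -2.    2.6 114. ]
bottom far->centre 0.0524 [ -4.3   2.2 106.6]
bottom far->centre 0.0544 [ -3.6   2.2 104.6]
bottom far->centre 0.0564 [ -2.9   2.2 102.6]
```

```bash
python3 -m inch '[[0.1,0,0,0],[0.18,0,0.3,0],[0.18,0,0.6,0],[0.18,0,0.9,0],[0.18,0,1.2,0],[0.18,0,1.5,0],[0.18,0,1.6,0],[0.18,0,1.6,0]]'; python3 -c "
from h import *
print(sense()['wrist_torque'])"
```

```text
clock: 18.6
eef_pos: [0.5191, -0.2014, 0.1419]
ee_rot: [-3.141, -0.0, 1.965]
ft_force: [-0.1, -0.7, -0.6]
gripper_width: 0.0235
gripper_force: 59.3
[-0.01680902 -0.05082482 -0.02508956]
```

```bash
python3 -m inch '[[0,0,0.4,0],[0,0,0.8,0],[0,0,1.2,0],[0,0,1.6,0],[0,0,1.9,0],[0,0,2.0,0],[0,0,2.1,0],[0,0,2.1,0]]'
python3 -m inch '[[0,0,0,0],[0,0,0,0],[0,0,0,0],[0,0,-1,0],[0,0,-3,0],[0,0,-6,0],[0,0,-9,0],[0,0,-11,0]]' 5
python3 - <<'E'
from h import *
to(.5395,.322,.23,1.965)
T=grab_frame("top")
# is top of mid at 65 mm? check with wrist
p=grab_frame("wrist")
for n,X in dict(thin=(.4972,-.1497,.065),mid=(.519,-.2045,.065)).items(): print(n,proj(p,X).round(1))
for q in ("cell_mid","cell_thin"):
  for d in regions_of(p,q)[:2]:
    v,u=np.nonzero(d["mask"]); print(q,round(d["confidence"],2),u.min(),u.max(),v.min(),v.max())
E
```

```text
clock: 19.4
eef_pos: [0.5193, -0.2015, 0.1211]
ee_rot: [3.141, 0.0, 1.965]
ft_force: [2.1, 0.2, -1.3]
gripper_width: 0.0237
gripper_force: 59.2
clock: 20.2
eef_pos: [0.5193, -0.2015, 0.234]
ee_rot: [3.14, 0.002, 1.965]
ft_force: [0.8, 0.2, 0.6]
gripper_width: 0.05
gripper_force: 0.0
t 20.2 pos [ 0.5193 -0.2015  0.234 ] rpy [3.140e+00 2.000e-03 1.965e+00] w 0.05 gf 0.0 F [0.8 0.2 0.6] j [-0.52  0.3  -0.1   1.17 -0.    0.66] ROW [47.56, 21.96, 0.34] -0.0
thin [253.  111.8]
mid [252.  191.8]
cell_mid 0.73 241 273 168 206
cell_thin 0.7 249 268 98 120
```

```bash
python3 -m inch '[[4,1.8,0,0],[8.5,3.9,0,0],[13,6,0,0],[17.5,8.1,0,0],[22,10.2,0,0],[26.5,12.2,0,0],[31,14.3,0,0],[35.5,16.4,0,0]]' 6
python3 -m inch '[[4,1.8,0.5,0],[8,3.7,1,0],[11,5.1,2,0],[12,5.5,3,0],[12,5.5,3,0],[12,5.5,3,0],[12,5.5,3,0],[12,5.5,3,0]]'
python3 - <<'E'
from h import *
to(.5395,.322,.11,1.965)
p=grab_frame('wrist'); s=sense(); Rm=R.from_euler("xyz",s["ee_rot"]).as_matrix(); e=s["eef_pos"]
print(proj(p,(.5395,.322,.061)).round(1))
g=cv2.cvtColor(p["image"],cv2.COLOR_RGB2GRAY)
for d in regions_of(p,"cell_thick")[:2]:
    v,u=np.nonzero(d["mask"]); print(round(d["confidence"],2),u.min(),u.max(),v.min(),v.max())
    uc=(u.min()+u.max())//2; print((Rm.T@(ray(p,(uc,v.max()),.061)-e)*1000).round(1)+[17,0,0])
E
```

```text
clock: 21.2
eef_pos: [0.5335, 0.1913, 0.2301]
ee_rot: [-3.14, -0.0, 1.965]
ft_force: [0.7, -0.1, 0.3]
gripper_width: 0.0597
gripper_force: 0.0
clock: 22.0
eef_pos: [0.5394, 0.32, 0.2018]
ee_rot: [3.141, 0.0, 1.963]
ft_force: [0.0, 0.1, 0.4]
gripper_width: 0.0601
gripper_force: 0.0
t 22.0 pos [0.5394 0.32   0.2018] rpy [3.141 0.    1.963] w 0.0601 gf 0.0 F [0.  0.1 0.4] j [ 0.4   0.43  0.02  1.16 -0.    1.58] ROW [0.18, 0.07, 9.18] -0.002
[256.3 200.5]
0.73 240 288 158 219
[  5.6   5.9 140.8]
```

```bash
python3 -m inch '[[0.35,0.1,3,0],[0.35,0.1,6,0],[0.35,0.1,7.5,0],[0.35,0.1,8.5,0],[0.35,0.1,9.2,0],[0.35,0.1,9.4,0],[0.35,0.1,9.4,0],[0.35,0.1,9.4,0]]'
python3 -m inch '[[0,0,0,0],[0,0,0,0],[0,0,0,0],[0,0,0,0],[0,0,0,0],[0,0,0,0],[0,0,0,0],[0,0,0,0]]' 2
python3 -m inch '[[0,0,-2,0],[0,0,-5,0],[0,0,-9,0],[0,0,-12,0],[0,0,-12,0],[0,0,-12,0],[0,0,-12,0],[0,0,-12,0]]'
python3 meas.py cell_thick .061 .017 .1078; python3 -c "
from h import *
to(.5639,-.308,.225,1.965)"
```

```text
clock: 22.9
eef_pos: [0.539, 0.325, 0.1079]
ee_rot: [3.14, 0.0, 1.965]
ft_force: [0.8, 0.1, -0.3]
gripper_width: 0.06
gripper_force: 0.0
clock: 23.7
eef_pos: [0.5389, 0.3251, 0.1078]
ee_rot: [3.14, -0.0, 1.965]
ft_force: [-1.2, 0.5, 5.8]
gripper_width: 0.0321
gripper_force: 58.6
clock: 24.5
eef_pos: [0.5381, 0.3247, 0.2255]
ee_rot: [-3.139, 0.0, 1.965]
ft_force: [0.4, -1.3, -1.8]
gripper_width: 0.0321
gripper_force: 59.5
pred top c,near,far [254.7 277.6] [254.7 314.7] [254.6 237.8] bottom far [255.2 192.6] px/mm top [-0.   -2.26] bot [-0.   -1.73]
col 257 from v=100 step2 [116, 117, 118, 117, 118, 117, 117, 118, 119, 119, 118, 119, 118, 118, 119, 120, 119, 119, 119, 119, 119, 113, 67, 66, 66, 66, 66, 64, 66, 63, 65, 64, 64, 64, 63, 64, 64, 68, 108, 112, 111, 110, 110, 111, 109, 109, 109, 108, 106, 95, 41, 34, 36, 32, 36, 35, 36, 36, 36, 36, 37, 36, 39, 92, 98, 98, 99, 98, 99, 99, 101, 141, 140, 132, 130, 129, 131, 131, 133, 133, 131, 132, 133, 132, 108, 109, 130, 130, 130, 129, 130, 130, 130, 130, 130, 130, 130, 131, 127, 132, 133, 134, 131, 130, 130, 130, 132, 112, 91, 91]
row 272 from u=200 step2 [68, 124, 126, 85, 47, 45, 36, 38, 80, 131, 132, 131, 131, 132, 132, 132, 131, 132, 133, 135, 133, 132, 119, 104, 124, 131, 131, 132, 131, 129, 127, 115, 103, 129, 130, 130, 130, 131, 131, 130, 132, 132, 132, 132, 132, 132, 132, 130, 94, 39, 38, 41, 48, 60, 121, 124, 101, 43, 39, 38]
row 204 from u=200 step2 [103, 104, 104, 104, 105, 105, 105, 106, 106, 107, 105, 105, 107, 107, 107, 107, 107, 108, 107, 107, 105, 89, 53, 34, 34, 36, 35, 37, 34, 36, 35, 37, 37, 34, 37, 36, 36, 36, 41, 70, 98, 105, 106, 104, 105, 105, 106, 104, 106, 105, 105, 105, 105, 104, 105, 104, 105, 105, 104, 105]
0.82 217 297 197 314 [109. 106.  92.]
t 24.6 pos [0.5383 0.3248 0.2259] rpy [-3.14   0.     1.965] w 0.0324 gf 59.5 F [-1.2 -0.6 -1.9] j [0.41 0.42 0.07 1.22 0.   1.59] ROW [-59.41, -21.93, 0.13] -0.0
```

```bash
python3 -m inch '[[-3,-1.2,0,0],[-7.5,-3,0,0],[-12,-4.9,0,0],[-16.5,-6.7,0,0],[-21,-8.5,0,0],[-25.5,-10.3,0,0],[-30,-12.2,0,0],[-34.5,-14,0,0]]'
python3 -m inch '[[-4.5,-1.8,0,0],[-9,-3.6,0,0],[-13.5,-5.5,0,0],[-17,-7,0,0],[-19,-7.8,0,0],[-19.8,-8,0,0],[-19.8,-8,0,0],[-19.8,-8,0,0]]'
python3 -c "
from h import *
to(.5438,-.2616,.163,1.965)"
```

```text
clock: 25.4
eef_pos: [0.5413, -0.0493, 0.2268]
ee_rot: [-3.141, -0.0, 1.965]
ft_force: [0.6, 0.4, -2.0]
gripper_width: 0.032
gripper_force: 59.5
clock: 26.2
eef_pos: [0.5439, -0.26, 0.2268]
ee_rot: [-3.141, -0.001, 1.965]
ft_force: [-0.1, 0.8, -1.4]
gripper_width: 0.0324
gripper_force: 59.5
t 26.2 pos [ 0.5439 -0.26    0.2268] rpy [-3.141e+00 -1.000e-03  1.965e+00] w 0.0324 gf 59.5 F [-0.1  0.8 -1.4] j [-0.59  0.38  0.    1.19  0.    0.59] ROW [-0.15, -0.06, 6.38] 0.0
```

```bash
python3 -m inch '[[0,0,1.5,0],[0,0,3,0],[0,0,4.5,0],[0,0,5.6,0],[0,0,6.1,0],[0,0,6.3,0],[0,0,6.3,0],[0,0,6.3,0]]'
cat > hov.py <<'E'
from h import *
p=grab_frame('wrist'); s=sense(); Rm=R.from_euler("xyz",s["ee_rot"]).as_matrix(); e=s["eef_pos"]
g=cv2.cvtColor(p["image"],cv2.COLOR_RGB2GRAY)
to(.5438,-.2616,.12,1.965)
print("far edges expected: ring",proj(p,np.r_[.5453-.3843*.0205,-.2651+.9232*.0205,.045]).round(1),"bottom",proj(p,e+Rm@[.0132,0,.1078]).round(1))
for u in (255,259,263): print("col",u,"from 160",g[160:230,u].tolist())
for v in (198,206,214): print("row",v,"from 210",g[v,210:310].tolist())
cv2.imwrite("pics/hov.png",p["image"][:,:,::-1])
E
python3 hov.py
```

```text
clock: 27.0
eef_pos: [0.5441, -0.261, 0.1647]
ee_rot: [3.141, 0.001, 1.965]
ft_force: [0.2, -0.9, -2.2]
gripper_width: 0.0321
gripper_force: 59.5
t 27.05 pos [ 0.5441 -0.2611  0.1647] rpy [3.141e+00 1.000e-03 1.965e+00] w 0.0317 gf 59.5 F [ 0.5 -1.1 -2. ] j [-0.59  0.42 -0.1   1.05  0.    0.59] ROW [-0.03, -0.05, 4.47] -0.0
far edges expected: ring [254.1 187.8] bottom [255.  199.1]
col 255 from 160 [151, 151, 150, 149, 149, 148, 147, 146, 146, 145, 145, 144, 144, 143, 143, 142, 142, 142, 141, 140, 139, 138, 138, 139, 137, 137, 137, 134, 122, 119, 126, 134, 135, 135, 135, 134, 134, 134, 140, 136, 85, 65, 64, 62, 62, 62, 62, 61, 62, 61, 60, 59, 62, 60, 61, 58, 59, 61, 61, 60, 60, 61, 61, 61, 62, 80, 138, 145, 144, 144]
col 259 from 160 [152, 151, 151, 150, 150, 150, 148, 148, 146, 146, 146, 144, 145, 144, 143, 143, 142, 141, 141, 141, 139, 139, 139, 139, 138, 138, 137, 129, 121, 124, 135, 135, 135, 135, 135, 135, 134, 134, 139, 106, 72, 64, 65, 63, 62, 62, 62, 62, 62, 62, 62, 61, 61, 62, 58, 61, 60, 61, 60, 60, 59, 61, 60, 62, 64, 92, 139, 144, 146, 146]
col 263 from 160 [152, 151, 15
[... 1069 characters left out ...]
3, 63, 62, 63, 63, 62, 63, 62, 64, 64, 65, 65, 64, 63, 65, 64, 65, 65, 65, 65, 67, 67, 71, 87, 114, 135, 134, 133, 128, 108, 113, 120, 122, 128, 134, 134, 134, 135, 136, 136, 136, 135, 136, 135, 136, 136, 136, 136, 135, 136, 135, 135, 135]
row 214 from 210 [133, 133, 132, 133, 133, 133, 133, 133, 133, 132, 134, 133, 133, 134, 132, 130, 125, 117, 115, 112, 100, 95, 94, 89, 63, 57, 59, 57, 57, 58, 57, 58, 59, 58, 59, 60, 59, 60, 59, 59, 59, 60, 59, 60, 58, 61, 60, 61, 60, 58, 59, 63, 61, 62, 62, 61, 62, 63, 61, 63, 62, 61, 62, 63, 65, 64, 63, 63, 64, 62, 63, 64, 63, 63, 64, 65, 66, 74, 102, 114, 128, 153, 166, 192, 187, 143, 135, 134, 134, 135, 135, 135, 135, 134, 134, 134, 135, 135, 135, 135]
```

```bash
python3 -m inch '[[0,-0.05,0.3,0],[0,-0.05,0.6,0],[0,-0.05,0.9,0],[0,-0.05,1.2,0],[0,-0.05,1.5,0],[0,-0.05,1.8,0],[0,-0.05,1.9,0],[0,-0.05,1.9,0]]'; python3 -c "
from h import *
to(.5438,-.2616,.1228,1.965)
print(sense()['wrist_torque'])"
```

```text
clock: 27.85
eef_pos: [0.5434, -0.2612, 0.1449]
ee_rot: [-3.141, -0.0, 1.965]
ft_force: [-0.1, -1.0, -2.4]
gripper_width: 0.0323
gripper_force: 59.5
t 27.85 pos [ 0.5434 -0.2612  0.1449] rpy [-3.141 -0.     1.965] w 0.0323 gf 59.5 F [-0.1 -1.  -2.4] j [-0.59  0.43 -0.13  1.   -0.    0.59] ROW [-0.05, 0.02, 2.21] -0.0
[-0.14214233 -0.07247551  0.00485209]
```

```bash
python3 -m inch '[[0,0,0.4,0],[0,0,0.8,0],[0,0,1.2,0],[0,0,1.6,0],[0,0,1.9,0],[0,0,2.0,0],[0,0,2.1,0],[0,0,2.1,0]]'
python3 -m inch '[[0,0,0,0],[0,0,0,0],[0,0,0,0],[0,0,0,0],[0,0,-2,0],[0,0,-5,0],[0,0,-9,0],[0,0,-12,0]]' 5.5
python3 - <<'E'
from h import *
th=.3945; ry=np.array([-np.sin(th),np.cos(th)]); c=np.array([.5049,-.1682])
g=c+.098*ry+.003*np.array([np.cos(th+.55),np.sin(th+.55)]); print("dial grip",g)
to(*g,.2,th+.55)
p=grab_frame("wrist"); s=grab_frame("scene")
for n,(y,z,r) in dict(thin=(.02,.065,.0075),mid=(-.04,.065,.013),thick=(-.105,.076,.017)).items():
  X=np.r_[c+ry*y,z]; print(n,"expected top near edge wrist",proj(p,X-np.r_[ry*r,0]).round(1),"scene",proj(s,X).round(1))
for q in ("cell_thin","cell_mid","cell_thick"):
  for nm,i in (("w",p),("s",s)):
    for d in regions_of(i,q)[:3]:
      v,u=np.nonzero(d["mask"]); print(nm,q,round(d["confidence"],2),u.min(),u.max(),v.min(),v.max())
E
```

```text
clock: 28.65
eef_pos: [0.5438, -0.2613, 0.1242]
ee_rot: [3.141, 0.001, 1.965]
ft_force: [4.7, -2.5, -1.3]
gripper_width: 0.0323
gripper_force: 59.7
clock: 29.45
eef_pos: [0.5434, -0.2611, 0.2462]
ee_rot: [3.141, 0.001, 1.965]
ft_force: [0.8, -0.1, 1.0]
gripper_width: 0.0549
gripper_force: 0.0
dial grip [ 0.46899247 -0.07529688]
t 29.45 pos [ 0.5434 -0.2611  0.2462] rpy [3.141e+00 1.000e-03 1.965e+00] w 0.0549 gf 0.0 F [ 0.8 -0.1  1. ] j [-0.59  0.37  0.03  1.24 -0.    0.59] ROW [20.02, 0.26, 4.61] 1.02
thin expected top near edge wrist [255.4  28.6] scene [178.5 247.4]
mid expected top near edge wrist [255.5 125.1] scene [166.  269.2]
thick expected top near edge wrist [255.5 217.5] scene [150.3 291.4]
w cell_thin 0.6 250 272 4 36
w cell_thin 0.48 240 283 163 214
w cell_mid 0.56 244 275 87 122
s cell_mid 0.6 296 306 180 199
s cell_mid 0.52 161 175 265 282
s cell_mid 0.48 316 327 171 192
w cell_thick 0.88 239 283 163 214
w cell_thick 0.53 185 336 0 235
s cell_thick 0.67 144 163 285 309
```

Run:
```python
from h import *
p=grab_frame("wrist"); s=grab_frame("scene")
g=cv2.cvtColor(p["image"],cv2.COLOR_RGB2GRAY); print(g[0:60,258].tolist()); print(g[0:60,263].tolist())
print([g[v,240:290:2].tolist() for v in (10,20,30,36)])
gs=cv2.cvtColor(s["image"],cv2.COLOR_RGB2GRAY); print("scene 165..195 x 235..262"); print(gs[235:264:1,168:192:2].tolist())
for z in (.055,.06,.065,.07): print(z,proj(s,(.4972,-.1498,z)).round(1),proj(p,(.4972,-.1498,z)).round(1))
```

```text
[220, 220, 220, 220, 223, 242, 254, 255, 255, 255, 255, 255, 255, 255, 255, 248, 241, 255, 255, 255, 255, 255, 255, 255, 255, 254, 217, 163, 149, 146, 127, 103, 96, 97, 97, 112, 168, 181, 202, 222, 225, 224, 224, 225, 225, 225, 225, 225, 225, 225, 225, 225, 225, 225, 225, 226, 225, 225, 226, 225]
[220, 220, 220, 223, 241, 255, 255, 255, 255, 255, 255, 255, 255, 255, 255, 255, 255, 255, 255, 254, 255, 255, 255, 255, 255, 255, 254, 201, 161, 156, 150, 120, 100, 98, 99, 117, 165, 162, 200, 222, 225, 225, 225, 225, 225, 225, 225, 225, 225, 225, 226, 226, 225, 225, 225, 225, 226, 226, 226, 226]
[[219, 219, 220, 221, 221, 200, 162, 254, 255, 255, 255, 255, 255, 255, 255, 254, 224, 222, 222, 220, 220, 219, 219, 218, 218], [220, 220, 220, 191, 168, 116, 187, 255, 255, 255, 255, 255, 255, 255, 255, 255, 187, 172, 220, 221, 221, 222, 219, 218, 218], [221, 221, 222, 222, 170, 174, 130, 96, 103, 127, 144, 151, 149, 125, 99, 126, 173, 220, 223, 222, 223, 223, 219, 219, 218], [221, 221, 222, 224, 224, 224, 216, 168, 175, 168, 150, 150, 170, 164, 204, 225, 225, 225, 224, 223, 223, 222, 219, 219, 21
[... 1237 characters left out ...]
66, 173, 174], [173, 173, 174, 169, 129, 71, 75, 68, 112, 168, 173, 174], [173, 173, 173, 171, 139, 72, 61, 82, 136, 171, 173, 174], [174, 173, 173, 173, 155, 109, 100, 123, 159, 172, 174, 173], [173, 173, 173, 173, 167, 150, 146, 156, 170, 174, 173, 173], [173, 173, 174, 173, 172, 169, 168, 170, 173, 174, 173, 174], [173, 173, 173, 173, 173, 173, 173, 173, 174, 173, 173, 174], [173, 173, 174, 173, 172, 173, 174, 174, 173, 173, 174, 174], [173, 174, 173, 173, 174, 173, 173, 174, 174, 174, 175, 174], [178, 176, 173, 173, 173, 174, 173, 174, 173, 174, 174, 174]]
0.055 [179.1 250.7] [256.2  20.1]
0.06 [178.8 249.1] [256.2  18.5]
0.065 [178.5 247.4] [256.2  16.9]
0.07 [178.2 245.8] [256.1  15.2]
```

All three cells read as seated: their tops project to the expected heights. The dial is next, approached with yaw 4.086 so the last joint has room to turn.

```bash
python3 -m inch '[[3,0,0,-0.15],[6,0,0,-0.3],[9,0,0,-0.45],[12,0,0,-0.6],[15,0,0,-0.75],[18,0,0,-0.9],[19.8,0,0,-1.05],[19.8,0,0,-1.2]]' 4.5
python3 -m inch '[[0,0,1,-0.15],[0,0,2,-0.3],[0,0,3,-0.45],[0,0,3,-0.6],[0,0,3,-0.75],[0,0,3,-0.92],[0,0,3,-0.92],[0,0,3,-0.92]]'
python3 - <<'E'
from h import *
to(.4672,-.0777,.134,-2.197)
p=grab_frame("wrist"); im=p["image"]; s=sense(); e=s["eef_pos"]; Rm=R.from_euler("xyz",s["ee_rot"]).as_matrix()
c=(.4672,-.0777); a=.9445; d=np.array([np.cos(a),np.sin(a)]); n=np.array([-d[1],d[0]])
for l in (-.023,.023):
  for w in (-.007,.007): print(l,w,proj(p,np.r_[c+l*d+w*n,.084]).round(1))
print("disc near/far/left/right",[proj(p,np.r_[c+x,.056]).round(1).tolist() for x in (.03*d,-.03*d,.03*n,-.03*n)])
g=cv2.cvtColor(im,cv2.COLOR_RGB2GRAY)
# white line on bar
T=grab_frame("top"); print("top expected pointer end",proj(T,np.r_[c+.02*d,.084]).round(1),"centre",proj(T,np.r_[c,.084]).round(1))
for q,i in (("w",p),("t",T)):
  for r in regions_of(i,"dial_grip")[:2]:
    m=r["mask"]; v,u=np.nonzero(m); print(q,round(r["confidence"],2),u.min(),u.max(),v.min(),v.max())
    gg=cv2.cvtColor(i["image"],cv2.COLOR_RGB2GRAY); w=(m&(gg>170)); v,u=np.nonzero(w)
    if len(u)>4:
      X=np.array([ray(i,(x,y),.084)[:2] for x,y in zip(u,v)]); mu=X.mean(0); U,S,V=np.linalg.svd(X-mu); print("white n",len(u),mu.round(4),"angle",np.arctan2(V[0,1],V[0,0]).round(3),"len",(S/np.sqrt(len(u))).round(4))
cv2.imwrite("pics/d.png",im[:,:,::-1])
E
```

```text
clock: 30.75
eef_pos: [0.4662, -0.0763, 0.244]
ee_rot: [3.141, -0.001, -3.11]
ft_force: [-0.1, -1.3, 0.2]
gripper_width: 0.0449
gripper_force: 0.0
clock: 31.55
eef_pos: [0.4673, -0.0783, 0.2138]
ee_rot: [3.141, -0.0, -2.202]
ft_force: [0.2, 0.2, 0.7]
gripper_width: 0.0448
gripper_force: 0.0
t 31.55 pos [ 0.4673 -0.0783  0.2138] rpy [ 3.141 -0.    -2.202] w 0.0448 gf 0.0 F [0.2 0.2 0.7] j [-0.34  0.18 -0.32  1.07  0.   -1.28] ROW [-0.04, 0.04, 7.98] -0.005
-0.023 -0.007 [245.9 172.5]
-0.023 0.007 [268.7 172.4]
0.023 -0.007 [246.8 241.4]
0.023 0.007 [268.3 241.4]
disc near/far/left/right [[257.5, 234.2], [257.2, 153.6], [299.4, 195.1], [215.3, 195.4]]
top expected pointer end [306.6 209.6] centre [312.6 213.6]
w 0.83 216 297 157 248
white n 206 [ 0.4781 -0.0643] angle 0.938 len [0.0058 0.0015]
t 0.43 301 306 207 220
```

```bash
python3 -m inch '[[0,0,3,0],[0,0,5,0],[0,0,6.5,0],[0,0,7.3,0],[0,0,7.8,0],[0,0,7.9,0],[0,0,7.9,0],[0,0,7.9,0]]'
python3 -m inch '[[0,0,0,0],[0,0,0,0],[0,0,0,0],[0,0,0,0],[0,0,0,0],[0,0,0,0],[0,0,0,0],[0,0,0,0]]' 0.5
python3 -c "
from h import *
to(.4672,-.0777,.134,-2.197);print(sense()['wrist_torque'])"
```

```text
clock: 32.55
eef_pos: [0.4677, -0.0784, 0.1357]
ee_rot: [-3.141, 0.0, -2.199]
ft_force: [-0.3, 0.2, -0.4]
gripper_width: 0.0449
gripper_force: 0.0
clock: 33.35
eef_pos: [0.4676, -0.0784, 0.1355]
ee_rot: [-3.141, 0.0, -2.198]
ft_force: [-2.0, 0.2, 5.4]
gripper_width: 0.0124
gripper_force: 59.8
t 33.35 pos [ 0.4676 -0.0784  0.1355] rpy [-3.141  0.    -2.198] w 0.0124 gf 59.8 F [-2.   0.2  5.4] j [-0.34  0.25 -0.45  0.87 -0.   -1.29] ROW [-0.03, 0.07, 0.15] -0.001
[0.05416906 0.23878787 0.02950528]
```

```bash
python3 -m inch '[[0,0,0,0.1],[0,0,0,0.22],[0,0,0,0.34],[0,0,0,0.46],[0,0,0,0.58],[0,0,0,0.7],[0,0,0,0.82],[0,0,0,0.92]]'
python3 -m inch '[[0,0,0,0.06],[0,0,0,0.11],[0,0,0,0.15],[0,0,0,0.18],[0,0,0,0.19],[0,0,0,0.2],[0,0,0,0.2],[0,0,0,0.2]]'
cat > dl.py <<'E'
from h import *
to(.4672,-.0777,.1355,-2.197); s=sense(); print("tz",s['wrist_torque'].round(3), "turned by yaw",(-2.197-s["ee_rot"][2])%6.2832)
p=grab_frame("wrist"); gg=cv2.cvtColor(p["image"],cv2.COLOR_RGB2GRAY)
c=np.array([.4672,-.0777])
H=grab_frame("scene")
for nm,i in (("w",p),("s",H)):
  g=cv2.cvtColor(i["image"],cv2.COLOR_RGB2GRAY); h=cv2.cvtColor(i["image"],cv2.COLOR_RGB2HSV)
  m=np.zeros_like(g); poly=[proj(i,np.r_[c+.03*np.array([np.cos(t),np.sin(t)]),.084]) for t in np.linspace(0,6.28,30)]
  cv2.fillPoly(m,[np.int32(poly)],1); m=(m>0)&(g>(150 if nm=="w" else 120))
  k,l,st,ce=cv2.connectedComponentsWithStats(m.astype(np.uint8))
  for j in range(1,k):
    if st[j,4]<8: continue
    v,u=np.nonzero(l==j); X=np.array([ray(i,(x,y),.084)[:2] for x,y in zip(u,v)]); mu=X.mean(0); V=np.linalg.svd(X-mu)[2]
    print(nm,st[j],"rel",(mu-c).round(4),"ang",round(np.arctan(V[0,1]/V[0,0]),3),"expected at 1.11",round(.9445-1.11,3))
E
python3 dl.py
```

```text
clock: 34.15
eef_pos: [0.4667, -0.0769, 0.1355]
ee_rot: [3.138, -0.0, -3.122]
ft_force: [-4.2, 10.7, 11.3]
gripper_width: 0.0127
gripper_force: 60.8
clock: 34.95
eef_pos: [0.4667, -0.0765, 0.1355]
ee_rot: [3.138, -0.001, 2.966]
ft_force: [-3.9, 11.8, 11.8]
gripper_width: 0.0127
gripper_force: 60.9
t 34.95 pos [ 0.4667 -0.0765  0.1355] rpy [ 3.138e+00 -1.000e-03  2.966e+00] w 0.0127 gf 60.9 F [-3.9 11.8 11.8] j [-0.34  0.25 -0.46  0.87  0.   -0.17] ROW [-0.07, -0.11, -0.0] -1.12
tz [2.391 0.807 0.192] turned by yaw 1.1198749791599862
w [221 231  17  46 438] rel [-0.0103 -0.0072] ang -0.295 expected at 1.11 -0.166
w [276 231  16  46 433] rel [-0.0064  0.0139] ang -0.061 expected at 1.11 -0.166
w [178 235  25  50 847] rel [-0.0092 -0.0243] ang -0.327 expected at 1.11 -0.166
w [311 237  15  46 348] rel [0.0007 0.0276] ang -0.066 expected at 1.11 -0.166
w [233 286  48  48 763] rel [ 0.0211 -0.0021] ang -0.313 expected at 1.11 -0.166
s [195 217   6   6  22] rel [ 0.0177 -0.0017] ang -0.259 expected at 1.11 -0.166
```

```bash
cat > ba.py <<'E'
from h import *
p=grab_frame("wrist"); s=sense(); e=s["eef_pos"]; Rm=R.from_euler("xyz",s["ee_rot"]).as_matrix()
print("tz",s["wrist_torque"].round(3),"F",s["ft_force"].round(1),"turn",round((-2.197-s["ee_rot"][2])%6.2832,3))
g=cv2.cvtColor(p["image"],cv2.COLOR_RGB2GRAY)
for tx in range(-30,31,3):
    row=[]
    for ty in range(-12,17,1):
        u,v=proj(p,e+Rm@[tx/1000,ty/1000,e[2]-.084]); row.append(int(g[int(round(v)),int(round(u))]) if 0<=v<384 else -1)
    print(tx,row)
E
python3 ba.py
```

```text
tz [2.418 0.889 0.159] F [-4.  11.8 12.5] turn 1.12
-30 [59, 62, 128, 212, 212, 213, 212, 213, 213, 213, 213, 212, 212, 213, 213, 213, 213, 212, 212, 212, 212, 168, 108, 83, 64, 60, 59, 63, 63]
-27 [60, 68, 112, 210, 212, 213, 207, 104, 85, 86, 86, 255, 255, 255, 255, 238, 86, 85, 85, 92, 212, 212, 212, 92, 70, 61, 60, 65, 64]
-24 [61, 71, 68, 168, 137, 173, 175, 75, 87, 89, 84, 255, 255, 255, 255, 253, 72, 88, 87, 80, 152, 135, 173, 67, 70, 64, 63, 66, 67]
-21 [62, 68, 69, 80, 86, 83, 140, 77, 64, 64, 65, 223, 229, 232, 241, 203, 88, 92, 89, 81, 78, 82, 106, 68, 70, 63, 66, 66, 65]
-18 [62, 66, 70, 66, 82, 80, 131, 61, 63, 65, 65, 223, 229, 229, 229, 191, 65, 65, 65, 64, 75, 84, 67, 69, 70, 66, 68, 69, 68]
-15 [64, 65, 71, 64, 83, 81, 63, 60, 63, 64, 64, 223, 229, 229, 228, 191, 65, 65, 66, 65, 74, 84, 69, 67, 67, 66, 69, 68, 69]
-12 [67, 67, 69, 65, 83, 80, 62, 63, 63, 64, 65, 223, 228, 228, 228, 191, 66, 67, 67, 64, 71, 85, 68, 68, 70, 71, 70, 70, 71]
-9 [68, 68, 67, 68, 82, 80, 64, 63, 64, 65, 65, 143, 228, 228, 228, 190, 66, 67, 66, 63, 71, 83, 71, 69, 71, 70, 70, 71, 72]
-6 [68
[... 909 characters left out ...]
46, 57, 60, 60, 61, 61, 60, 63, 60, 60, 61, 62, 61, 60, 60, 116, 155, 155, 155, 155, 72, 66, 69, 69]
18 [68, 71, 81, 80, 81, 79, 57, 52, 54, 54, 54, 53, 54, 53, 53, 52, 53, 54, 53, 56, 77, 80, 82, 81, 79, 68, 68, 69, 70]
21 [68, 66, 67, 66, 66, 66, 66, 53, 53, 52, 53, 53, 55, 52, 54, 53, 53, 54, 55, 59, 65, 66, 64, 67, 67, 68, 68, 67, 69]
24 [68, 68, 65, 67, 66, 66, 66, 57, 54, 55, 53, 54, 53, 55, 54, 53, 53, 53, 55, 66, 67, 68, 68, 68, 69, 69, 70, 69, 72]
27 [69, 69, 68, 69, 69, 67, 67, 68, 67, 66, 67, 66, 66, 67, 68, 67, 66, 67, 68, 69, 70, 70, 69, 70, 69, 70, 71, 71, 72]
30 [69, 71, 70, 71, 70, 70, 70, 71, 71, 71, 69, 70, 69, 70, 70, 69, 70, 69, 68, 70, 70, 70, 70, 71, 72, 74, 75, 69, 76]
```

```bash
cat > tq.py <<'E'
from h import *
a=[]
for _ in range(4):
    s=sense(); a.append(np.r_[s["wrist_torque"],(-2.197-s["ee_rot"][2])%6.2832]); grab_frame("wrist")
print(np.mean(a,0).round(4),np.std(a,0).round(4))
E
python3 tq.py; python3 -m inch '[[0,0,0,0.01],[0,0,0,0.015],[0,0,0,0.015],[0,0,0,0.015],[0,0,0,0.015],[0,0,0,0.015],[0,0,0,0.015],[0,0,0,0.015]]' ; python3 tq.py
```

```text
[2.4019 0.8652 0.1673 1.1199] [0.0162 0.0224 0.006  0.    ]
clock: 36.1
eef_pos: [0.4668, -0.0765, 0.1355]
ee_rot: [3.138, -0.001, 2.951]
ft_force: [-4.2, 12.7, 11.5]
gripper_width: 0.013
gripper_force: 60.9
[2.4733 0.8542 0.1462 1.1349] [0.0389 0.0252 0.0226 0.    ]
```

Run:
```python
from h import *
s=grab_frame("scene")
for q in ("mug","mouse","pencup","cell_thick","cell_mid"):
  for d in find_in(s,q)[:3]: print(q,round(d["confidence"],2),world(s,d["xyz"]).round(3))
print(job_done())
```

```text
mug 0.73 [0.689 0.288 0.058]
mouse 0.94 [0.339 0.328 0.029]
pencup 0.68 [ 0.753 -0.092  0.069]
cell_thick 0.71 [ 0.554 -0.264  0.074]
cell_mid 0.77 [ 0.525 -0.205  0.061]
cell_mid 0.77 [0.566 0.183 0.033]
cell_mid 0.52 [0.59  0.247 0.031]
the job is handed in; nothing more can be done
None
```

I loaded the thin, mid and thick cells into their pockets in that order and handed the job in with the dial held at about 1.13 rad (third click 1.11, stop 1.16; estimated from tool yaw, ±0.02); by the cameras the cells looked fully seated and the bystanders undisturbed, though no verdict came back.

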